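# Pinwheel layer of full cartons, empties piled

### The arm

A 6-joint arm with a two-finger parallel gripper is mounted at the origin on the work surface. World frame = base frame: x ahead of the robot, y to its left, z up, the work surface at z = 0. Lengths are in m, angles in rad, forces in N, time in s.
With the tool pointing down it reaches from about 0.3 to 0.875 m from the base axis. Payload 6.4 kg.
Tool frame: the origin (TCP) lies midway between the tips of the shut fingers; the grasp point (between the pads) lies 19 mm behind it; z points along the fingers, y is the line along which they close (so a half turn about z gives the same grasp; the last joint's range is limited). The gripper opens to 85 mm and grips with 20 to 120 N. Pads are 22 mm wide; open, the fingers measure 114 mm over their backs; the gripper's body (76 mm by 85 mm) begins 54 mm behind the grasp point. The pads swing forward as they close: fully open they stand 13 mm farther back than shut.
Start: joints at [-1.506, 0.181, 1.607, -0, 1.354, -0.206], TCP at [0.154, -0.554, 0.231] pointing down, gripper open.
Joint ranges: [-2.99, 2.99], [-0.89, 2.07], [0.3, 2.58], [-1.14, 4.28], [0, 2.63], [-3.12, 3.12]. Speed limits (rad/s): [2.57, 2.57, 3.01, 3.14, 3.14, 3.14].

### API

Orientations are given as a unit quaternion [w, x, y, z].
In Python, from bench import get_obs, camera, hand_in gives the robot as it stands.
- The arm moves only by the tool carry_out, never from a script. Its argument "plan" is a list that holds one entry, the list of rows, each a list of 7 numbers: the shift along the world's x, y, z in m, then the turn, a rotation vector about the world's x, y, z in rad, then the opening, from 0 (shut) to 1 (fully open). In form: [[[x, y, z, rx, ry, rz, hand], ...]]. A call has exactly 5 rows; each row is the pose to reach, as a shift and turn from the pose commanded when the call began; what a row does not reach only later rows make up. A row lasts 1/12 s, in which the tool goes at most 41.7 mm and 7.16 degrees, less where a joint would pass 70% of its speed; a pose out of reach is approached as far as the arm can. A call with a gripper value outside its range is refused whole. The fingers move at their own pace and stop on an object; the grip force is fixed at half the most. Time passes only in rows, so rows that repeat a pose let the fingers close, or fill a call up. It gives the time, the measured TCP pose, the force, the opening and the grip force at its end, in the units of the state.
- get_obs(): the state, without advancing time (a new reading comes with each control period).
- camera(name): name is "scene" or "side" or "wrist"; returns a dict with "pixels" (384x512x3 uint8, red, green, blue), "z_map" (384x512 float32, m along the optical axis (not along the pixel's ray), 0 where there is no reading), "camera_matrix" (3x3 intrinsics, pixels), "k1" (the pictures are not rectified: a ray, as slopes to the right and down, at radius r is drawn at 1 + k1 r^2 times it, then the intrinsics apply), "cam_to_world" (4x4, takes a point from camera to world coordinates). Camera axes: x right, y up, looking along -z (the intrinsics and any distortion apply to the point x, -y, -z); pixel columns grow to the right and rows downward; lengths in m; the calibration is good to about 2 mm. A picture is of the moment at which its call begins.
- hand_in(): hands the job in; it is judged then, once.
The state is a dict: "time_s": time; "q": joint angles; "dq": joint speeds; "joint_efforts": joint torques, N m; "eef_pos": TCP position; "eef_rot": TCP orientation; "wrist_force": force on the tool from outside, world axes, zero at the start; "torque": the same for the moment, N m; "opening": opening from 0.0 (shut) to 1.0 (fully open); "grasp_force": force on a finger pad.
Only numpy, scipy, OpenCV 4.12 (cv2) and the standard library are available. Lean on these libraries where they do the work, as an engineer would, in place of code of your own. Each camera call takes 0.05 s, during which the arm holds its last target. There are 200 camera calls.

### The job

The closed cartons on the bench look alike, but two to four of them hold a repaired meter and the rest are empty: only their weight in the hand tells. Lay the full ones flat, top up, on the plywood pallet as one pinwheel layer, each squarely within a painted outline of its own (an outline left over stays open), and pile every empty one, flat and top up, squarely on the black rubber pad, lengthwise along it and one on top of another if there are several. Leave the jar, tape roll, paper cup and screwdriver where they stand.

Things in the scene. Friction and masses are not known exactly. Their poses are not given: they have to be found in the camera images.
- carton_1: closed cardboard carton, 110 mm long (its x axis), 52 mm wide (y), 44 mm high (z), rigid; origin at the centre of its underside. All cartons look alike and start flat on the bench; a full one weighs 330 to 510 g, an empty one 55 to 85 g. May be absent (then None from the start)
- carton_2: closed cardboard carton, 110 mm long (its x axis), 52 mm wide (y), 44 mm high (z), rigid; origin at the centre of its underside. All cartons look alike and start flat on the bench; a full one weighs 330 to 510 g, an empty one 55 to 85 g. May be absent (then None from the start)
- carton_3: closed cardboard carton, 110 mm long (its x axis), 52 mm wide (y), 44 mm high (z), rigid; origin at the centre of its underside. All cartons look alike and start flat on the bench; a full one weighs 330 to 510 g, an empty one 55 to 85 g. May be absent (then None from the start)
- carton_4: closed cardboard carton, 110 mm long (its x axis), 52 mm wide (y), 44 mm high (z), rigid; origin at the centre of its underside. All cartons look alike and start flat on the bench; a full one weighs 330 to 510 g, an empty one 55 to 85 g. May be absent (then None from the start)
- carton_5: closed cardboard carton, 110 mm long (its x axis), 52 mm wide (y), 44 mm high (z), rigid; origin at the centre of its underside. All cartons look alike and start flat on the bench; a full one weighs 330 to 510 g, an empty one 55 to 85 g. May be absent (then None from the start)
- carton_6: closed cardboard carton, 110 mm long (its x axis), 52 mm wide (y), 44 mm high (z), rigid; origin at the centre of its underside. All cartons look alike and start flat on the bench; a full one weighs 330 to 510 g, an empty one 55 to 85 g. May be absent (then None from the start)
- carton_7: closed cardboard carton, 110 mm long (its x axis), 52 mm wide (y), 44 mm high (z), rigid; origin at the centre of its underside. All cartons look alike and start flat on the bench; a full one weighs 330 to 510 g, an empty one 55 to 85 g. May be absent (then None from the start)
- pallet: small fixed plywood pallet, 250 x 250 mm, deck top 24 mm above the bench; origin at the centre of its underside, x and y parallel to its edges. Four outlines, each 116 x 58 mm, are painted on the deck as a 174 mm square pinwheel round a 58 x 58 mm middle that stays open
- slot_1 (a point): centre of painted outline 1, on the deck's surface; axes are the pallet's. The outline's long side (116 mm) runs along this point's x axis. The open middle of the pinwheel adjoins its inner long side over the +x half of its length; the other half of that side faces the end of the next outline
- slot_2 (a point): centre of painted outline 2, on the deck's surface; axes are the pallet's. The outline's long side (116 mm) runs along this point's y axis. The open middle of the pinwheel adjoins its inner long side over the +y half of its length; the other half of that side faces the end of the next outline
- slot_3 (a point): centre of painted outline 3, on the deck's surface; axes are the pallet's. The outline's long side (116 mm) runs along this point's x axis. The open middle of the pinwheel adjoins its inner long side over the -x half of its length; the other half of that side faces the end of the next outline
- slot_4 (a point): centre of painted outline 4, on the deck's surface; axes are the pallet's. The outline's long side (116 mm) runs along this point's y axis. The open middle of the pinwheel adjoins its inner long side over the -y half of its length; the other half of that side faces the end of the next outline
- pad: fixed flat black rubber pad, 140 mm (its x axis) x 82 mm (y) x 5 mm thick; origin at the centre of its underside, so its top is 5 mm above that
- jar: bystander: glass jar, 64 mm across, 85 mm high, yellow lid; origin at the centre of its underside
- tape_roll: bystander: roll of orange tape lying flat, 84 mm across, 24 mm high; origin at the centre of its underside
- paper_cup: bystander: white paper cup, 72 mm across at the rim, 85 mm high; origin at the centre of its underside
- screwdriver: bystander: screwdriver lying on the bench, 190 mm long along its x axis; origin near its middle, on its underside
Not all that is in view belongs to the job. Leave any pink look-alike of the carton_3 alone. Leave any purple look-alike of the carton_1 alone.

How it is judged:
At the end, for the whole second after the job is handed in: Each full carton flat on the deck in its own outline, within 9 mm of its centre and 0.1 rad of its long side; every empty one in one pile on the pad, within 12 mm of its centre and 0.12 rad of its long side; no full one on the pad, no empty one on the deck; all top up, at rest (angle between each of carton_1, carton_2, carton_3, carton_4, carton_5, carton_6, carton_7's own z axis and vertical below 0.08 rad and linear speed of each of carton_1, carton_2, carton_3, carton_4, carton_5, carton_6, carton_7 below 0.03 m/s and ((horizontal distance between carton_1 and slot_1 below 0.009 m and angle between the x axis of carton_1 and the x axis of slot_1, either way round below 0.1 rad and z of carton_1 in the frame of slot_1 below 0.005 m and contact force between carton_1 and pallet above 2 N) or (horizontal distance between carton_1 and slot_2 below 0.009 m and angle between the x axis of carton_1 and the y axis of slot_2, either way round below 0.1 rad and z of carton_1 in the frame of slot_2 below 0.005 m and contact force between carton_1 and pallet above 2 N) or (horizontal distance between carton_1 and slot_3 below 0.009 m and angle between the x axis of carton_1 and the x axis of slot_3, either way round below 0.1 rad and z of carton_1 in the frame of slot_3 below 0.005 m and contact force between carton_1 and pallet above 2 N) or (horizontal distance between carton_1 and slot_4 below 0.009 m and angle between the x axis of carton_1 and the y axis of slot_4, either way round below 0.1 rad and z of carton_1 in the frame of slot_4 below 0.005 m and contact force between carton_1 and pallet above 2 N) or (horizontal distance between carton_1 and pad below 0.012 m and angle between the x axis of carton_1 and the x axis of pad, either way round below 0.12 rad)) and ((horizontal distance between carton_2 and slot_1 below 0.009 m and angle between the x axis of carton_2 and the x axis of slot_1, either way round below 0.1 rad and z of carton_2 in the frame of slot_1 below 0.005 m and contact force between carton_2 and pallet above 2 N) or (horizontal distance between carton_2 and slot_2 below 0.009 m and angle between the x axis of carton_2 and the y axis of slot_2, either way round below 0.1 rad and z of carton_2 in the frame of slot_2 below 0.005 m and contact force between carton_2 and pallet above 2 N) or (horizontal distance between carton_2 and slot_3 below 0.009 m and angle between the x axis of carton_2 and the x axis of slot_3, either way round below 0.1 rad and z of carton_2 in the frame of slot_3 below 0.005 m and contact force between carton_2 and pallet above 2 N) or (horizontal distance between carton_2 and slot_4 below 0.009 m and angle between the x axis of carton_2 and the y axis of slot_4, either way round below 0.1 rad and z of carton_2 in the frame of slot_4 below 0.005 m and contact force between carton_2 and pallet above 2 N) or (horizontal distance between carton_2 and pad below 0.012 m and angle between the x axis of carton_2 and the x axis of pad, either way round below 0.12 rad)) and ((horizontal distance between carton_3 and slot_1 below 0.009 m and angle between the x axis of carton_3 and the x axis of slot_1, either way round below 0.1 rad and z of carton_3 in the frame of slot_1 below 0.005 m and contact force between carton_3 and pallet above 2 N) or (horizontal distance between carton_3 and slot_2 below 0.009 m and angle between the x axis of carton_3 and the y axis of slot_2, either way round below 0.1 rad and z of carton_3 in the frame of slot_2 below 0.005 m and contact force between carton_3 and pallet above 2 N) or (horizontal distance between carton_3 and slot_3 below 0.009 m and angle between the x axis of carton_3 and the x axis of slot_3, either way round below 0.1 rad and z of carton_3 in the frame of slot_3 below 0.005 m and contact force between carton_3 and pallet above 2 N) or (horizontal distance between carton_3 and slot_4 below 0.009 m and angle between the x axis of carton_3 and the y axis of slot_4, either way round below 0.1 rad and z of carton_3 in the frame of slot_4 below 0.005 m and contact force between carton_3 and pallet above 2 N) or (horizontal distance between carton_3 and pad below 0.012 m and angle between the x axis of carton_3 and the x axis of pad, either way round below 0.12 rad)) and ((horizontal distance between carton_4 and slot_1 below 0.009 m and angle between the x axis of carton_4 and the x axis of slot_1, either way round below 0.1 rad and z of carton_4 in the frame of slot_1 below 0.005 m and contact force between carton_4 and pallet above 2 N) or (horizontal distance between carton_4 and slot_2 below 0.009 m and angle between the x axis of carton_4 and the y axis of slot_2, either way round below 0.1 rad and z of carton_4 in the frame of slot_2 below 0.005 m and contact force between carton_4 and pallet above 2 N) or (horizontal distance between carton_4 and slot_3 below 0.009 m and angle between the x axis of carton_4 and the x axis of slot_3, either way round below 0.1 rad and z of carton_4 in the frame of slot_3 below 0.005 m and contact force between carton_4 and pallet above 2 N) or (horizontal distance between carton_4 and slot_4 below 0.009 m and angle between the x axis of carton_4 and the y axis of slot_4, either way round below 0.1 rad and z of carton_4 in the frame of slot_4 below 0.005 m and contact force between carton_4 and pallet above 2 N) or (horizontal distance between carton_4 and pad below 0.012 m and angle between the x axis of carton_4 and the x axis of pad, either way round below 0.12 rad)) and ((horizontal distance between carton_5 and slot_1 below 0.009 m and angle between the x axis of carton_5 and the x axis of slot_1, either way round below 0.1 rad and z of carton_5 in the frame of slot_1 below 0.005 m and contact force between carton_5 and pallet above 2 N) or (horizontal distance between carton_5 and slot_2 below 0.009 m and angle between the x axis of carton_5 and the y axis of slot_2, either way round below 0.1 rad and z of carton_5 in the frame of slot_2 below 0.005 m and contact force between carton_5 and pallet above 2 N) or (horizontal distance between carton_5 and slot_3 below 0.009 m and angle between the x axis of carton_5 and the x axis of slot_3, either way round below 0.1 rad and z of carton_5 in the frame of slot_3 below 0.005 m and contact force between carton_5 and pallet above 2 N) or (horizontal distance between carton_5 and slot_4 below 0.009 m and angle between the x axis of carton_5 and the y axis of slot_4, either way round below 0.1 rad and z of carton_5 in the frame of slot_4 below 0.005 m and contact force between carton_5 and pallet above 2 N) or (horizontal distance between carton_5 and pad below 0.012 m and angle between the x axis of carton_5 and the x axis of pad, either way round below 0.12 rad)) and ((horizontal distance between carton_6 and slot_1 below 0.009 m and angle between the x axis of carton_6 and the x axis of slot_1, either way round below 0.1 rad and z of carton_6 in the frame of slot_1 below 0.005 m and contact force between carton_6 and pallet above 2 N) or (horizontal distance between carton_6 and slot_2 below 0.009 m and angle between the x axis of carton_6 and the y axis of slot_2, either way round below 0.1 rad and z of carton_6 in the frame of slot_2 below 0.005 m and contact force between carton_6 and pallet above 2 N) or (horizontal distance between carton_6 and slot_3 below 0.009 m and angle between the x axis of carton_6 and the x axis of slot_3, either way round below 0.1 rad and z of carton_6 in the frame of slot_3 below 0.005 m and contact force between carton_6 and pallet above 2 N) or (horizontal distance between carton_6 and slot_4 below 0.009 m and angle between the x axis of carton_6 and the y axis of slot_4, either way round below 0.1 rad and z of carton_6 in the frame of slot_4 below 0.005 m and contact force between carton_6 and pallet above 2 N) or (horizontal distance between carton_6 and pad below 0.012 m and angle between the x axis of carton_6 and the x axis of pad, either way round below 0.12 rad)) and ((horizontal distance between carton_7 and slot_1 below 0.009 m and angle between the x axis of carton_7 and the x axis of slot_1, either way round below 0.1 rad and z of carton_7 in the frame of slot_1 below 0.005 m and contact force between carton_7 and pallet above 2 N) or (horizontal distance between carton_7 and slot_2 below 0.009 m and angle between the x axis of carton_7 and the y axis of slot_2, either way round below 0.1 rad and z of carton_7 in the frame of slot_2 below 0.005 m and contact force between carton_7 and pallet above 2 N) or (horizontal distance between carton_7 and slot_3 below 0.009 m and angle between the x axis of carton_7 and the x axis of slot_3, either way round below 0.1 rad and z of carton_7 in the frame of slot_3 below 0.005 m and contact force between carton_7 and pallet above 2 N) or (horizontal distance between carton_7 and slot_4 below 0.009 m and angle between the x axis of carton_7 and the y axis of slot_4, either way round below 0.1 rad and z of carton_7 in the frame of slot_4 below 0.005 m and contact force between carton_7 and pallet above 2 N) or (horizontal distance between carton_7 and pad below 0.012 m and angle between the x axis of carton_7 and the x axis of pad, either way round below 0.12 rad)) and contact force between pad and anything else below 3 N); the robot touches nothing.
It fails at once if a bystander (jar, tape roll, paper cup, screwdriver) is moved more than 30 mm (distance of any of jar, tape_roll, paper_cup, screwdriver from where it was at the start of the episode above 0.03 m).
Of carton_1, carton_2, carton_3, carton_4, carton_5, carton_6, carton_7 only 5 to 7 are there at a start; the rules pass over those that are not, and their reading is None.
At some moment in a run one of carton_2, carton_5, carton_7 may be knocked a few centimetres aside while the robot is not near it.
It also fails if it takes over 210 s, if anything falls off the work surface, if the arm or the gripper's body presses on something with over 40 N, if the wrist force passes 120 N, or if a joint passes its speed limit or range.

## Working session

There is one attempt and no reset: what is moved stays moved. The work goes in short steps, Python scripts to look and compute and a tool call to move; the robot and the scene stay as the last step left them, time stands still between calls to the robot, and variables do not carry over. Pictures are saved under pics/ and viewed, at most 14 in all, crops included, and the job is handed in when it is done.

Besides the shell and the picture viewer there is one more tool, called after "Emit:" as name(argument=value, ...), one argument or row to a line, values as JSON. carry_out: Moves the arm, as the interface text tells. Its arguments: {"type":"object","properties":{"plan":{"type":"array","items":{"type":"array","items":{"type":"array","items":{"type":"number"}}}}},"required":["plan"]}

```bash
mkdir -p pics; ls; python3 - <<'E'
from bench import get_obs,camera
import cv2,pickle
o=get_obs();print(o)
d={n:camera(n) for n in("scene","side")}
pickle.dump(d,open("d0.pkl","wb"))
for n in d:
    cv2.imwrite(f"pics/{n}0.png",d[n]["pixels"][:,:,::-1]);print(n,d[n]["camera_matrix"],d[n]["k1"],d[n]["cam_to_world"])
E
```

```text
pics
{'time_s': 0.0, 'q': array([-1.50630432e+00,  1.81530917e-01,  1.60801755e+00, -2.38298181e-05,
        1.35378331e+00, -2.06303560e-01]), 'dq': array([-3.71563674e-05, -7.16205141e-04, -5.74668171e-04,  2.54758214e-03,
        7.12408158e-04, -1.53079259e-03]), 'joint_efforts': array([-2.41063999e-04, -4.44871724e+01, -3.51334584e+01, -4.47509783e-04,
        9.10293806e-03,  5.48237244e-05]), 'eef_pos': array([ 0.15378259, -0.55348028,  0.23038523]), 'eef_rot': array([-8.68199572e-04,  9.90846993e-01,  1.34986966e-01,  5.00012264e-05]), 'wrist_force': array([-0.00788344, -0.55579195, -0.11649054]), 'torque': array([ 0.0122389 , -0.00192733,  0.04171816]), 'grasp_force': 0.0, 'opening': 1.0060206991322846}
scene [[464.00187949   0.         248.6922042 ]
 [  0.         464.00187949 184.98110619]
 [  0.           0.           1.        ]] -0.0923000872882692 [[ 0.22149505 -0.8451053   0.48655623  1.2574229 ]
 [ 0.97515965  0.19098385 -0.11219992 -0.13696846]
 [ 0.00189637  0.49932173  0.86641457  1.30784785]
 [ 0.          0.          0.          1.        ]]
side [[397.66679771   0.         258.30125712]
 [  0.         397.66679771 191.02714342]
 [  0.           0.           1.        ]] -0.004724118230490136 [[-0.88075662  0.2479691  -0.40345892  0.12052776]
 [-0.47319347 -0.49474367  0.7289147   0.78494275]
 [-0.01886043  0.83291058  0.55308612  0.6334572 ]
 [ 0.          0.          0.          1.        ]]
```

View pics/scene0.png

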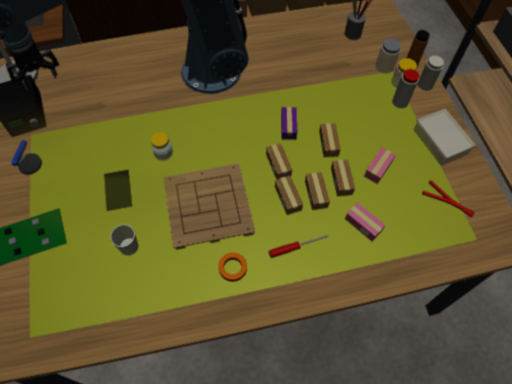

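View pics/side0.png

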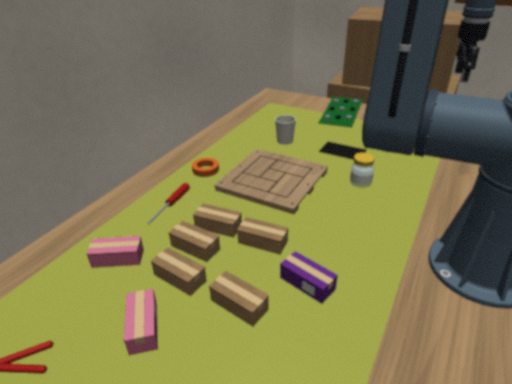

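Scene view: five brown cartons at (279,160), (330,139), (288,194), (317,190) and (343,177). Look-alikes to leave alone are the purple one (289,123) and the pink ones (380,164) and (365,221). The pallet is at (209,206) and the pad at (118,190). Bystanders are the jar (161,145), cup (124,238), tape (232,266) and screwdriver (298,245).

```bash
cat > h.py <<'E'
import numpy as np,cv2
def cloud(d):
    K,k=d["camera_matrix"],d["k1"]; h,w=d["z_map"].shape
    v,u=np.mgrid[:h,:w].astype(np.float32)
    D=np.array([k,0,0,0,0.])
    p=cv2.undistortPointsIter(np.stack([u,v],-1).reshape(-1,1,2),K,D,None,None,(3,40,1e-9)).reshape(h,w,2)
    z=d["z_map"]; P=np.stack([p[...,0]*z,-p[...,1]*z,-z],-1)
    M=d["cam_to_world"]; W=P@M[:3,:3].T+M[:3,3]; W[z<=0]=np.nan
    rays=np.stack([p[...,0],-p[...,1],-np.ones_like(z)],-1)@M[:3,:3].T
    return W,rays,M[:3,3]
def plane(d,z):  # xy of every pixel cast on the plane z
    W,r,c=cloud(d); s=(z-c[2])/r[...,2]; return (c+r*s[...,None])[...,:2]
def rect(xy):
    (c,(a,b),t)=cv2.minAreaRect(xy.astype(np.float32).reshape(-1,1,2)*1000)
    if a<b:a,b,t=b,a,t+90
    t=(t+90)%180-90
    return np.array(c)/1000,a,b,t
def cartons(d,ztop,tol=.006,amin=30,hues=(5,28)):
    W,_,_=cloud(d); hsv=cv2.cvtColor(d["pixels"],cv2.COLOR_RGB2HSV)
    m=(abs(W[...,2]-ztop)<tol)&(hsv[...,0]>=hues[0])&(hsv[...,0]<=hues[1])
    XY=plane(d,ztop); n,l,s,c=cv2.connectedComponentsWithStats(m.astype(np.uint8),connectivity=4)
    for i in range(1,n):
        if s[i,4]>=amin:
            q=l==i; yield c[i].round(),s[i,4],*rect(XY[q]),np.median(W[q][:,2]),np.median(hsv[q],axis=0)
E
python3 - <<'E'
from h import *;import pickle
d=pickle.load(open("d0.pkl","rb"));np.set_printoptions(precision=4,suppress=True)
for n in d:
    print(n)
    for r in cartons(d[n],.044):print(*[x if not isinstance(x,float) else round(x,4) for x in r])
    W,_,_=cloud(d[n]); hsv=cv2.cvtColor(d[n]["pixels"],cv2.COLOR_RGB2HSV)
    for name,(a,b) in dict(purple=(120,140),pink=(150,178)).items():
        for r in cartons(d[n],.044,hues=(a,b)):print(name,*r[:6])
    for name,m,z in [("pallet",abs(W[...,2]-.024)<.006,.024),("pad",(hsv[...,2]<75)&(W[...,2]>-.005)&(W[...,2]<.015),.005)]:
        k,l,s,c=cv2.connectedComponentsWithStats(m.astype(np.uint8));XY=plane(d[n],z)
        for i in range(1,k):
            if s[i,4]>150:print(name,c[i],s[i,4],*rect(XY[l==i]),np.median(W[l==i][:,2]))
print(cv2.cvtColor(d["scene"]["pixels"],cv2.COLOR_RGB2HSV)[[190,190,206],[118,90,175]])
E
```

```text
scene
[384.  63.] 38 [0.1452 0.6417] 57.4821 22.2118 48.6051 0.0447 [21. 78. 65.]
[289. 119.] 118 [0.3264 0.2193] 112.5182 17.502 -13.075 0.0427 [ 21.  104.5 153. ]
[330. 137.] 415 [0.4268 0.3336] 118.1509 53.9311 -9.1023 0.0435 [ 18. 144. 107.]
[ 16. 127.] 42 [ 0.1457 -0.7115] 70.5345 15.2736 -84.5565 0.043 [ 23.  142.5  25. ]
[435. 148.] 68 [0.5455 0.6689] 104.0142 12.143 13.506 0.0434 [19. 79. 68.]
[279. 159.] 441 [0.4724 0.1434] 112.2054 53.2214 5.9409 0.0437 [ 18. 143. 108.]
[380. 162.] 146 [0.5584 0.4659] 114.706 17.7159 -49.5273 0.044 [ 21.5 105.  157. ]
[343. 175.] 472 [0.5774 0.3295] 112.6594 54.6394 -6.345 0.0438 [ 18.  144.  108.5]
[317. 188.] 483 [0.6044 0.2342] 110.2146 53.7216 -3.3399 0.0443 [ 18. 144. 108.]
[288. 192.] 515 [0.5986 0.1423] 115.4419 53.6414 6.7888 0.0447 [ 18. 144. 107.]
[366. 218.] 183 [0.7403 0.3483] 109.2573 19.6269 31.932 0.0446 [ 23.  96. 157.]
purple [284. 119.] 85 [0.3222 0.2003] 104.01282501220703 10.455510139465332 -15.133125305175781
purple [294. 120.] 75 [0.3326 0.2366] 108.13618469238281 10.241991996765137 -15.641593933105469
pink [376. 160.]
[... 4256 characters left out ...]
44 10.042740821838379 0.023724570855753413
pallet [484.0405 285.587 ] 247 [-0.0014  0.0844] 82.48246765136719 36.10786437988281 -3.0373687744140625 0.023968727886727326
pallet [239.4788 306.8178] 236 [0.4205 0.3351] 114.718017578125 57.04890441894531 -7.3632659912109375 0.023949533282960067
pad [340.1621 149.8462] 364 [ 0.4456 -0.3864] 130.0626678466797 75.86121368408203 -1.0161285400390625 0.003927021869757297
pad [466.7687 291.8897] 281 [0.0339 0.0791] 182.5523681640625 52.9614372253418 -23.96269989013672 0.007245287437188663
pad [306.8024 289.5569] 167 [0.3188 0.2376] 115.21851348876953 47.616050720214844 9.418699264526367 0.009353089952031768
[[ 32 161  49]
 [ 32 189 123]
 [ 18 125 116]]
```

```bash
python3 - <<'E'
from h import *;import pickle
d=pickle.load(open("d0.pkl","rb"));np.set_printoptions(precision=4,suppress=True)
im=d["scene"]["pixels"][110:280,95:395,::-1]
cv2.imwrite("pics/crop0.png",cv2.resize(cv2.convertScaleAbs(im,alpha=1.5),None,fx=2.6,fy=2.6,interpolation=cv2.INTER_CUBIC))
for n in d:
    W=cloud(d[n])[0]; m=(abs(W[...,2]-.083)<.006)&(W[...,0]>.2)&(W[...,0]<.8)&(abs(W[...,1])<.6)
    k,l,s,c=cv2.connectedComponentsWithStats(m.astype(np.uint8))
    for i in range(1,k):
        if s[i,4]>40: print(n,c[i],s[i,4],W[l==i].mean(0))
E
```

```text
scene [159.445  139.6178] 191 [ 0.3407 -0.2229  0.0836]
scene [122.2389 234.5841] 113 [ 0.6501 -0.3715  0.0829]
side [285.2371 119.9278] 97 [ 0.6495 -0.3727  0.0811]
side [363.9692 158.6103] 195 [ 0.3333 -0.2197  0.0834]
```

View pics/crop0.png

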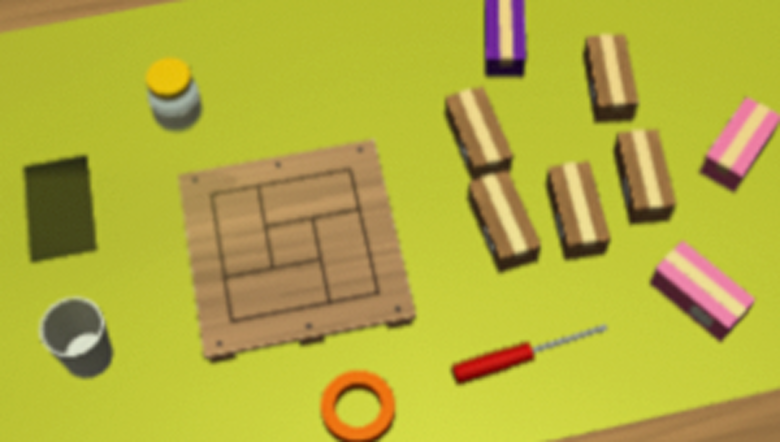

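Crop check: five plain brown cartons with a cream stripe, clearly distinct from the purple and pink ones. In pallet coordinates the outlines are left vertical = slot 1 (-29,-58), bottom = slot 2 (58,-29), right = slot 3 (29,58) and top = slot 4 (-58,29). Next I hover over the pad to check the calibration with the wrist camera.

Emit:
carry_out(
  plan=[
    [[0.03,0.017,0.01,0,0,-0.05,1],[0.06,0.034,0.02,0,0,-0.11,1],[0.09,0.05,0.03,0,0,-0.17,1],[0.12,0.067,0.04,0,0,-0.23,1],[0.15,0.084,0.05,0,0,-0.28,1]],
  ],
)

```text
time_s: 0.52
eef_pos: [0.3048, -0.4689, 0.2813]
eef_rot: [-0.0, 1.0, -0.006, -0.0]
wrist_force: [0.7, -0.3, -0.3]
opening: 0.999
grasp_force: 0.0
```

Emit:
carry_out(
  plan=[
    [[0.03,0.017,0.01,0,0,0,1],[0.06,0.034,0.02,0,0,0,1],[0.09,0.05,0.02,0,0,0,1],[0.12,0.067,0.02,0,0,0,1],[0.143,0.083,0.02,0,0,0,1]],
  ],
)

```text
time_s: 0.93
eef_pos: [0.4487, -0.3856, 0.3011]
eef_rot: [-0.0, 1.0, -0.004, 0.0]
wrist_force: [0.4, 0.5, -0.1]
opening: 0.996
grasp_force: 0.0
```

```bash
cat >> h.py <<'E'
def yaw(o):
    from scipy.spatial.transform import Rotation as R
    q=o["eef_rot"]; M=R.from_quat([q[1],q[2],q[3],q[0]]).as_matrix()
    return np.degrees(np.arctan2(M[1,0],M[0,0])),M[:,2]
def blobs(d,m,z,amin=200):
    k,l,s,c=cv2.connectedComponentsWithStats(m.astype(np.uint8));XY=plane(d,z)
    W=cloud(d)[0]
    for i in range(1,k):
        if s[i,4]>amin: print(c[i].round(),s[i,4],*rect(XY[l==i]),np.nanmedian(W[l==i][:,2]))
E
python3 - <<'E'
from h import *;import pickle
from bench import *
np.set_printoptions(precision=4,suppress=True)
o=get_obs();print(o["eef_pos"],yaw(o),o["time_s"],o["q"])
d=camera("wrist");pickle.dump(d,open("w1.pkl","wb"));cv2.imwrite("pics/w1.png",d["pixels"][:,:,::-1]);print(d["cam_to_world"])
hsv=cv2.cvtColor(d["pixels"],cv2.COLOR_RGB2HSV);W=cloud(d)[0]
blobs(d,(hsv[...,2]<75)&(abs(W[...,2])<.015),.005)
blobs(d,abs(W[...,2]-.024)<.005,.024)
E
```

```text
[ 0.4487 -0.3856  0.3011] (np.float64(-0.48007865191204085), array([ 0.0003,  0.0004, -1.    ])) 0.9333 [-0.9105  0.1687  1.4803  0.0005  1.4928  0.6686]
[[-0.0085  0.9527  0.3039  0.5273]
 [-1.     -0.0082 -0.0023 -0.3865]
 [ 0.0003 -0.3039  0.9527  0.4432]
 [ 0.      0.      0.      1.    ]]
[450.  71.] 336 [ 0.5489 -0.6438] 26.35007095336914 20.17384147644043 -81.62838459014893 0.01238787612554959
[257. 147.] 5339 [ 0.4476 -0.3915] 135.05555725097656 78.83283233642578 -0.493499755859375 0.0046241716238033526
[442. 253.] 1884 [ 0.2805 -0.6804] 84.34302520751953 77.8228530883789 56.65182876586914 0.011499434345606407
[69. 78.] 21241 [ 0.5381 -0.1448] 193.54356384277344 184.60374450683594 88.9631576538086 0.023282274760359656
```

View pics/w1.png

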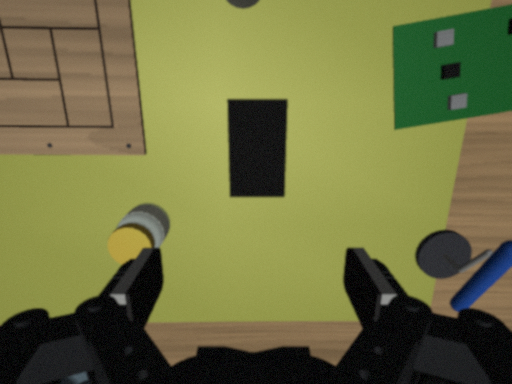

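Wrist view: pad at pixel (257,147), cast to (.448,-.391), which agrees with the other views within 4 mm. Moving to the nearest carton, E.

Emit:
carry_out(
  plan=[
    [[0.01,0.035,-0.003,0,0,0.02,1],[0.02,0.07,-0.006,0,0,0.04,1],[0.03,0.106,-0.01,0,0,0.06,1],[0.04,0.142,-0.013,0,0,0.08,1],[0.049,0.177,-0.017,0,0,0.1,1]],
  ],
)

```text
time_s: 1.4
eef_pos: [0.4958, -0.2083, 0.2838]
eef_rot: [-0.0, 0.999, 0.046, -0.0]
wrist_force: [0.7, 0.3, 0.0]
opening: 1.001
grasp_force: 0.0
```

Emit:
carry_out(
  plan=[
    [[0.01,0.035,-0.003,0,0,0,1],[0.02,0.07,-0.006,0,0,0,1],[0.03,0.106,-0.01,0,0,0,1],[0.04,0.142,-0.013,0,0,0,1],[0.049,0.177,-0.017,0,0,0.02,1]],
  ],
)

```text
time_s: 1.82
eef_pos: [0.5448, -0.0313, 0.267]
eef_rot: [-0.0, 0.998, 0.055, -0.0]
wrist_force: [0.1, -0.6, 0.2]
opening: 0.999
grasp_force: 0.0
```

Emit:
carry_out(
  plan=[
    [[0.01,0.035,-0.003,0,0,0,1],[0.02,0.07,-0.006,0,0,0,1],[0.03,0.106,-0.01,0,0,0,1],[0.04,0.142,-0.013,0,0,0,1],[0.049,0.176,-0.017,0,0,0,1]],
  ],
)

```text
time_s: 2.23
eef_pos: [0.5938, 0.1448, 0.2498]
eef_rot: [-0.0, 0.998, 0.055, -0.0]
wrist_force: [0.3, -0.7, -0.4]
opening: 1.002
grasp_force: 0.0
```

```bash
cat > look.py <<'E'
import sys
from h import *
from bench import *
np.set_printoptions(precision=4,suppress=True)
o=get_obs();print("tcp",o["eef_pos"],"yaw",round(yaw(o)[0],2),"t",round(o["time_s"],2),"F",o["wrist_force"],"q6",round(o["q"][5],2))
for a in sys.argv[1:]:
    n,_,z=a.partition(":")
    d=camera(n)
    for zt in ([float(z)] if z else [.044]):
        for r in cartons(d,zt,amin=200):
            if .25<r[2][0]<.9 and abs(r[2][1])<.6: print(n,r[0],r[1],r[2],*np.round(r[3:6],1),round(float(r[6]),4))
E
python3 look.py wrist scene
```

```text
tcp [0.5938 0.1448 0.2498] yaw 6.36 t 2.23 F [ 0.3015 -0.6534 -0.3686] q6 1.51
wrist [82. 25.] 944 [0.7148 0.3282] 52.9 17.7 33.7 0.0436
wrist [162. 140.] 1710 [0.6052 0.2479] 110.9 22.2 -5.3 0.0435
wrist [191. 145.] 1741 [0.6029 0.2163] 110.4 21.4 -3.6 0.0435
wrist [ 91. 158.] 4619 [0.5761 0.3262] 111.5 54.2 -6.4 0.0434
wrist [243. 157.] 1659 [0.5963 0.1559] 109.6 21.7 6.9 0.0436
wrist [271. 156.] 1598 [0.6002 0.1267] 108.3 23.8 6.0 0.0435
wrist [244. 256.] 3228 [0.4711 0.1424] 111.9 51.7 5.2 0.0436
wrist [ 91. 267.] 2586 [0.425  0.3306] 113.1 53.8 -8.8 0.0434
wrist [183. 338.] 609 [0.3361 0.2132] 94.7 16.6 -14.3 0.0437
scene [332. 139.] 326 [0.4259 0.3344] 116.2 52.6 -9.1 0.0435
scene [278. 161.] 333 [0.473  0.1429] 112.5 52.4 7.2 0.0442
scene [343. 175.] 466 [0.5771 0.3297] 111.9 54.2 -6.2 0.0438
scene [317. 188.] 496 [0.6047 0.2344] 110.7 53.5 -3.3 0.0442
scene [288. 192.] 522 [0.5986 0.142 ] 115.7 53.9 5.8 0.0444
```

Emit:
carry_out(
  plan=[
    [[0.005,0,-0.035,0,0,0,0.88],[0.01,0,-0.07,0,0,0,0.88],[0.015,0,-0.105,0,0,0,0.88],[0.02,0,-0.14,0,0,0,0.88],[0.022,0,-0.17,0,0,0,0.88]],
  ],
)

```text
time_s: 2.75
eef_pos: [0.6152, 0.142, 0.0776]
eef_rot: [0.0, 0.998, 0.055, -0.001]
wrist_force: [-0.3, 0.2, 0.7]
opening: 0.879
grasp_force: 0.0
```

Emit:
carry_out(
  plan=[
    [[0,0,-0.03,0,0,0,0.88],[0,0,-0.055,0,0,0,0.88],[0,0,-0.07,0,0,0,0.88],[0,0,-0.077,0,0,0,0.88],[0,0,-0.077,0,0,0,0.88]],
  ],
)

```text
time_s: 3.17
eef_pos: [0.6146, 0.1424, 0.0017]
eef_rot: [0.0, 0.998, 0.055, -0.002]
wrist_force: [0.0, 0.1, 0.6]
opening: 0.881
grasp_force: 0.0
```

Emit:
carry_out(
  plan=[
    [[0,0,0,0,0,0,0.4],[0,0,0,0,0,0,0.3],[0,0,0,0,0,0,0.3],[0,0,0,0,0,0,0.3],[0,0,0,0,0,0,0.3]],
  ],
)

```text
time_s: 3.58
eef_pos: [0.6176, 0.1429, 0.0055]
eef_rot: [0.0, 0.998, 0.055, 0.002]
wrist_force: [-0.1, -1.4, 7.6]
opening: 0.6
grasp_force: 64.5
```

Emit:
carry_out(
  plan=[
    [[0,0,0.01,0,0,0,0.3],[0,0,0.03,0,0,0,0.3],[0,0,0.06,0,0,0,0.3],[0,0,0.08,0,0,0,0.3],[0,0,0.08,0,0,0,0.3]],
  ],
)

```text
time_s: 4.0
eef_pos: [0.619, 0.1434, 0.0887]
eef_rot: [-0.0, 0.998, 0.056, 0.004]
wrist_force: [0.9, -0.4, -3.7]
opening: 0.601
grasp_force: 63.9
```

Emit:
carry_out(
  plan=[
    [[0,0,0,0,0,0,0.3],[0,0,0,0,0,0,0.3],[0,0,0,0,0,0,0.3],[0,0,0,0,0,0,0.3],[0,0,0,0,0,0,0.3]],
  ],
)

```text
time_s: 4.42
eef_pos: [0.6148, 0.1429, 0.0816]
eef_rot: [-0.0, 0.998, 0.055, -0.001]
wrist_force: [0.3, 0.3, -4.0]
opening: 0.603
grasp_force: 63.9
```

```bash
python3 look.py; python3 - <<'E'
from bench import *
import cv2
o=get_obs();print(o["torque"],o["opening"],o["grasp_force"])
cv2.imwrite("pics/s1.png",camera("side")["pixels"][100:350,100:400,::-1])
E
```

```text
tcp [0.6148 0.1429 0.0816] yaw 6.35 t 4.42 F [ 0.2575  0.3111 -3.9999] q6 1.5
[-0.0015203  -0.08352391 -0.01091312] 0.6031508676841214 63.85767102241516
```

View pics/s1.png

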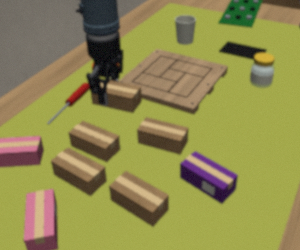

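Carton E is full (about 4.0 N) and held level in the side view at crop pixel (122,95). Carrying it towards slot 1.

Emit:
carry_out(
  plan=[
    [[-0.004,-0.035,0.012,0,0,-0.02,0.3],[-0.01,-0.07,0.024,0,0,-0.05,0.3],[-0.018,-0.105,0.036,0,0,-0.08,0.3],[-0.025,-0.14,0.048,0,0,-0.1,0.3],[-0.032,-0.175,0.048,0,0,-0.12,0.3]],
  ],
)

```text
time_s: 4.88
eef_pos: [0.5849, -0.0338, 0.1338]
eef_rot: [0.001, 1.0, -0.005, 0.002]
wrist_force: [1.7, 0.3, -4.0]
opening: 0.6
grasp_force: 64.6
```

Emit:
carry_out(
  plan=[
    [[-0.005,-0.035,0,0,0,0,0.3],[-0.01,-0.07,0,0,0,0,0.3],[-0.015,-0.105,0,0,0,0,0.3],[-0.024,-0.139,0,0,0,0,0.3],[-0.024,-0.139,0,0,0,0,0.3]],
  ],
)

```text
time_s: 5.3
eef_pos: [0.5586, -0.1774, 0.1312]
eef_rot: [0.002, 1.0, -0.007, -0.0]
wrist_force: [0.2, 0.0, -2.9]
opening: 0.599
grasp_force: 64.8
```

```bash
cat > pal.py <<'E'
from h import *
from bench import *
np.set_printoptions(precision=4,suppress=True)
import sys
for n in sys.argv[1:]:
    d=camera(n);W=cloud(d)[0];print(n);blobs(d,(abs(W[...,2]-.024)<.007)&(W[...,1]<.05)&(W[...,1]>-.3)&(W[...,0]>.42)&(W[...,0]<.72),.024,1500)
    if n=="wrist":cv2.imwrite("pics/wp.png",d["pixels"][:,:,::-1])
E
python3 look.py scene:.168 side:.168; python3 pal.py wrist scene
```

```text
tcp [ 0.5586 -0.1774  0.1312] yaw -0.82 t 5.3 F [ 0.1907  0.0075 -2.9369] q6 1.08
scene [181. 184.] 269 [ 0.5723 -0.1727] 65.1 52.6 77.3 0.1695
side [298. 126.] 280 [ 0.5218 -0.1749] 87.3 83.8 3.5 0.1688
wrist
[164. 120.] 73865 [ 0.5716 -0.1148] 249.42539978027344 248.95123291015625 89.42256164550781 0.023436987696493466
scene
[210. 208.] 4983 [ 0.5719 -0.1121] 254.79444885253906 250.96859741210938 -0.5469284057617188 0.02442623966669588
```

View pics/wp.png

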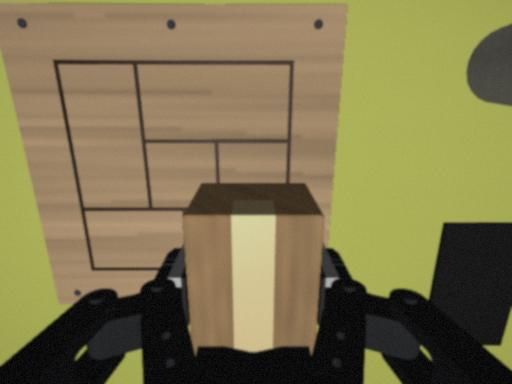

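```bash
cat > held.py <<'E'
# front (+tool x) end, sides and heights of the held carton, in tool axes, from the wrist camera depth
from h import *
from bench import *
np.set_printoptions(precision=4,suppress=True)
o=get_obs();d=camera("wrist");W=cloud(d)[0];t,_=yaw(o);t=np.radians(t)
c,s=np.cos(t),np.sin(t);r=W-o["eef_pos"];x=r[...,0]*c+r[...,1]*s;y=-r[...,0]*s+r[...,1]*c;z=r[...,2]
m=(abs(y)<.035)&(abs(x)<.09)&(z>-.03)&(z<.06)
f=m&(z>.0)&(z<.03)&(abs(y)<.02)&(x>.01)
print("tcp",o["eef_pos"],np.degrees(t),"front x",np.median(x[f]),f.sum(),np.percentile(x[f],[5,95]))
q=m&(x<np.median(x[f])-.006)&(x>np.median(x[f])-.03)&(z>.025)&(abs(y)<.02);print("top z",np.median(z[q]), "slope",np.polyfit(x[q],z[q],1)[0],np.polyfit(y[q],z[q],1)[0])
g=m&f;print("front yaw err deg",np.degrees(np.arctan(np.polyfit(y[f],x[f],1)[0])), "y mid of front", (np.percentile(y[g],1)+np.percentile(y[g],99))/2)
E
python3 held.py
```

```text
tcp [ 0.5596 -0.1703  0.1309] -0.5313279470489274 front x 0.03578981544158811 2068 [0.0355 0.0362]
top z 0.0380050656644136 slope -0.0036566274461484706 -0.00037062951048320224
front yaw err deg 0.07370691932404594 y mid of front -5.319638172393039e-05
```

Emit:
carry_out(
  plan=[
    [[0.001,-0.001,-0.03,0,0,0,0.3],[0.001,-0.001,-0.06,0,0,0,0.3],[0.001,-0.001,-0.082,0,0,0,0.3],[0.001,-0.001,-0.094,0,0,0,0.3],[0.001,-0.001,-0.1,0,0,0,0.3]],
  ],
)

```text
time_s: 5.97
eef_pos: [0.5593, -0.1698, 0.0294]
eef_rot: [-0.001, 1.0, -0.004, -0.002]
wrist_force: [-25.1, 16.6, 55.9]
opening: 0.6
grasp_force: 72.0
```

Emit:
carry_out(
  plan=[
    [[0,0,0,0,0,0,0.3],[0,0,0,0,0,0,0.3],[0,0,0,0,0,0,0.75],[0,0,0,0,0,0,0.85],[0,0,0,0,0,0,0.85]],
  ],
)

```text
time_s: 6.38
eef_pos: [0.562, -0.1726, 0.0327]
eef_rot: [0.001, 1.0, -0.005, 0.001]
wrist_force: [-0.0, -1.2, -0.5]
opening: 0.846
grasp_force: 0.0
```

Emit:
carry_out(
  plan=[
    [[0,0,0.02,0,0,0,0.85],[0,0,0.05,0,0,0,0.85],[0,0,0.08,0,0,0,0.88],[0,0,0.11,0,0,0,0.88],[0,0,0.14,0,0,0,0.88]],
  ],
)

```text
time_s: 6.8
eef_pos: [0.561, -0.1722, 0.1735]
eef_rot: [0.0, 1.0, -0.005, 0.001]
wrist_force: [1.4, 0.0, -0.1]
opening: 0.88
grasp_force: 0.0
```

Emit:
carry_out(
  plan=[
    [[0.005,0.037,0.005,0,0,-0.02,0.88],[0.008,0.074,0.01,0,0,-0.04,0.88],[0.01,0.111,0.01,0,0,-0.05,0.88],[0.012,0.148,0.01,0,0,-0.05,0.88],[0.014,0.185,0.01,0,0,-0.05,0.88]],
  ],
)

```text
time_s: 7.22
eef_pos: [0.5752, 0.0143, 0.1825]
eef_rot: [0.0, 1.0, -0.03, 0.001]
wrist_force: [0.8, 0.6, -0.3]
opening: 0.878
grasp_force: 0.0
```

Emit:
carry_out(
  plan=[
    [[0.008,0.037,0,0,0,0,0.88],[0.015,0.074,0,0,0,0,0.88],[0.02,0.111,0,0,0,0,0.88],[0.02,0.148,0,0,0,0,0.88],[0.02,0.185,0,0,0,0,0.88]],
  ],
)

```text
time_s: 7.63
eef_pos: [0.5952, 0.1998, 0.1822]
eef_rot: [-0.0, 1.0, -0.03, 0.001]
wrist_force: [0.5, -0.2, -0.8]
opening: 0.883
grasp_force: 0.0
```

```bash
python3 look.py wrist scene; python3 look.py scene:.068
```

```text
tcp [0.5952 0.1998 0.1822] yaw -3.4 t 7.63 F [ 0.4989 -0.2095 -0.761 ] q6 1.77
wrist [78. 37.] 1913 [0.7234 0.3337] 72.9 17.4 33.0 0.0436
wrist [217. 169.] 4850 [0.6035 0.2324] 109.4 51.7 -3.6 0.0435
wrist [121. 202.] 5967 [0.576  0.3262] 111.8 52.9 -6.7 0.0435
wrist [  9. 204.] 540 [0.5826 0.4351] 42.2 17.7 -50.4 0.0435
wrist [313. 288.] 4223 [0.4717 0.1425] 113.1 52.7 5.2 0.0436
scene [279. 159.] 436 [0.4723 0.1436] 112.2 52.8 5.9 0.0439
scene [343. 175.] 475 [0.5775 0.3302] 112.7 54.3 -7.2 0.0439
scene [317. 188.] 499 [0.6054 0.234 ] 112.1 54.0 -4.0 0.0446
tcp [0.5944 0.2033 0.1821] yaw -3.08 t 7.73 F [-1.134   0.4601  1.4972] q6 1.76
scene [186. 192.] 537 [ 0.5425 -0.1695] 115.0 52.4 -0.3 0.0684
```

E sits in slot 1 (scene view: 0.4 mm off). That landing was hard, so I'll set down more gently. Next is carton D.

Emit:
carry_out(
  plan=[
    [[-0.003,0.01,-0.03,0,0,0,0.88],[-0.008,0.025,-0.06,0,0,0,0.88],[-0.008,0.031,-0.09,0,0,0,0.88],[-0.008,0.031,-0.11,0,0,0,0.88],[-0.008,0.031,-0.13,0,0,0,0.88]],
  ],
)

```text
time_s: 8.2
eef_pos: [0.5865, 0.2278, 0.05]
eef_rot: [0.0, 1.0, -0.03, -0.0]
wrist_force: [0.5, 0.6, 0.5]
opening: 0.879
grasp_force: 0.0
```

Emit:
carry_out(
  plan=[
    [[0,0,-0.02,0,0,0,0.88],[0,0,-0.035,0,0,0,0.88],[0,0,-0.043,0,0,0,0.88],[0,0,-0.046,0,0,0,0.88],[0,0,-0.046,0,0,0,0.88]],
  ],
)

```text
time_s: 8.62
eef_pos: [0.5869, 0.2284, 0.0051]
eef_rot: [0.0, 1.0, -0.03, -0.0]
wrist_force: [-0.4, 0.1, 0.4]
opening: 0.88
grasp_force: 0.0
```

Emit:
carry_out(
  plan=[
    [[0,0,0,0,0,0,0.4],[0,0,0,0,0,0,0.3],[0,0,0,0,0,0,0.3],[0,0,0,0,0,0,0.3],[0,0,0,0,0,0,0.3]],
  ],
)

```text
time_s: 9.03
eef_pos: [0.5886, 0.2297, 0.0075]
eef_rot: [-0.001, 1.0, -0.029, 0.002]
wrist_force: [0.1, 2.6, 6.0]
opening: 0.598
grasp_force: 64.7
```

Emit:
carry_out(
  plan=[
    [[0,0,0.01,0,0,0,0.3],[0,0,0.04,0,0,0,0.3],[0,0,0.075,0,0,0,0.3],[0,0,0.11,0,0,0,0.3],[0,0,0.13,0,0,0,0.3]],
  ],
)

```text
time_s: 9.45
eef_pos: [0.5879, 0.229, 0.1395]
eef_rot: [-0.0, 1.0, -0.03, 0.002]
wrist_force: [1.1, 0.7, -3.4]
opening: 0.598
grasp_force: 64.4
```

Emit:
carry_out(
  plan=[
    [[0,0,0,0,0,0,0.3],[0,0,0,0,0,0,0.3],[0,0,0,0,0,0,0.3],[0,0,0,0,0,0,0.3],[0,0,0,0,0,0,0.3]],
  ],
)

```text
time_s: 9.87
eef_pos: [0.5852, 0.2285, 0.1326]
eef_rot: [0.001, 1.0, -0.03, -0.002]
wrist_force: [-0.2, -0.7, -2.6]
opening: 0.6
grasp_force: 64.4
```

```bash
python3 look.py; python3 held.py
```

```text
tcp [0.5852 0.2285 0.1326] yaw -3.39 t 9.87 F [-0.2433 -0.68   -2.6068] q6 1.81
tcp [0.5852 0.2285 0.1326] -3.3941444671049954 front x 0.07026057854873405 460 [0.0701 0.0707]
top z 0.03567093789613837 slope -0.00855282210761871 -0.0040860146046725835
front yaw err deg -0.3507437986377666 y mid of front -3.86110259559657e-05
```

D is full too. It goes to slot 3.

Emit:
carry_out(
  plan=[
    [[0,-0.036,0.01,0,0,0.02,0.3],[0,-0.072,0.01,0,0,0.04,0.3],[0,-0.108,0.01,0,0,0.05,0.3],[0,-0.144,0.01,0,0,0.05,0.3],[0,-0.18,0.01,0,0,0.05,0.3]],
  ],
)

```text
time_s: 10.33
eef_pos: [0.5861, 0.0475, 0.1443]
eef_rot: [-0.0, 1.0, -0.004, -0.001]
wrist_force: [0.3, -0.0, -4.9]
opening: 0.603
grasp_force: 64.9
```

Emit:
carry_out(
  plan=[
    [[0,-0.036,0,0,0,0,0.3],[0,-0.07,0,0,0,0,0.3],[0,-0.095,-0.01,0,0,0,0.3],[0,-0.104,-0.02,0,0,0,0.3],[0,-0.104,-0.03,0,0,0,0.3]],
  ],
)

```text
time_s: 10.75
eef_pos: [0.5865, -0.0574, 0.114]
eef_rot: [0.0, 1.0, -0.006, -0.0]
wrist_force: [-0.0, -0.1, -2.3]
opening: 0.603
grasp_force: 65.0
```

Emit:
carry_out(
  plan=[
    [[0,0,-0.01,0,0,0,0.3],[0,0,-0.02,0,0,0,0.3],[0,0,-0.02,0,0,0,0.3],[0,0,-0.02,0,0,0,0.3],[0,0,-0.02,0,0,0,0.3]],
  ],
)

```text
time_s: 11.17
eef_pos: [0.5871, -0.054, 0.0954]
eef_rot: [-0.0, 1.0, -0.004, 0.0]
wrist_force: [-0.3, 0.1, -3.9]
opening: 0.597
grasp_force: 64.9
```

```bash
python3 held.py
```

```text
tcp [ 0.5871 -0.054   0.0954] -0.4383633858836594 front x 0.07018139025137222 465 [0.07   0.0705]
top z 0.03593036105549592 slope -0.0028085751795146824 -0.0025015646004882585
front yaw err deg -0.37329094627688575 y mid of front -0.00010109965083107512
```

Emit:
carry_out(
  plan=[
    [[-0.0015,-0.0015,-0.02,0,0,0,0.3],[-0.0015,-0.0015,-0.038,0,0,0,0.3],[-0.0015,-0.0015,-0.05,0,0,0,0.3],[-0.0015,-0.0015,-0.056,0,0,0,0.3],[-0.0015,-0.0015,-0.059,0,0,0,0.3]],
  ],
)

```text
time_s: 11.63
eef_pos: [0.585, -0.0562, 0.0356]
eef_rot: [-0.0, 1.0, -0.004, -0.001]
wrist_force: [-0.3, -0.3, -4.1]
opening: 0.603
grasp_force: 65.1
```

Emit:
carry_out(
  plan=[
    [[0,0,-0.001,0,0,0,0.3],[0,0,-0.002,0,0,0,0.3],[0,0,-0.003,0,0,0,0.3],[0,0,-0.003,0,0,0,0.75],[0,0,-0.003,0,0,0,0.85]],
  ],
)

```text
time_s: 12.05
eef_pos: [0.5864, -0.0569, 0.0345]
eef_rot: [0.0, 1.0, -0.005, 0.001]
wrist_force: [-0.4, -0.0, 0.8]
opening: 0.848
grasp_force: 0.0
```

Emit:
carry_out(
  plan=[
    [[0,0,0.0,0,0,0,0.85],[0,0,0.03,0,0,0,0.85],[0,0,0.065,0,0,0,0.88],[0,0,0.1,0,0,0,0.88],[-0.01,0.02,0.135,0,0,0.02,0.88]],
  ],
)

```text
time_s: 12.47
eef_pos: [0.5769, -0.0392, 0.1708]
eef_rot: [0.001, 1.0, 0.004, 0.001]
wrist_force: [1.1, 0.9, 0.3]
opening: 0.879
grasp_force: 0.0
```

Emit:
carry_out(
  plan=[
    [[-0.02,0.032,0.01,0,0,0.02,0.88],[-0.04,0.064,0.01,0,0,0.04,0.88],[-0.06,0.096,0.02,0,0,0.06,0.88],[-0.08,0.128,0.02,0,0,0.08,0.88],[-0.1,0.16,0.02,0,0,0.09,0.88]],
  ],
)

```text
time_s: 12.88
eef_pos: [0.4751, 0.1246, 0.1898]
eef_rot: [-0.0, 0.999, 0.051, 0.002]
wrist_force: [0.3, 0.5, -0.2]
opening: 0.877
grasp_force: 0.0
```

Emit:
carry_out(
  plan=[
    [[-0.01,0.015,0,0,0,0,0.88],[-0.01,0.015,0,0,0,0,0.88],[-0.01,0.015,0,0,0,0,0.88],[-0.01,0.015,0,0,0,0,0.88],[-0.01,0.015,0,0,0,0,0.88]],
  ],
)

```text
time_s: 13.3
eef_pos: [0.4663, 0.1375, 0.1886]
eef_rot: [0.0, 0.999, 0.05, 0.0]
wrist_force: [0.9, 0.8, -0.0]
opening: 0.88
grasp_force: 0.0
```

```bash
python3 look.py wrist scene; python3 look.py scene:.068
```

```text
tcp [0.4663 0.1375 0.1886] yaw 5.7 t 13.3 F [ 0.9238  0.7924 -0.0069] q6 1.51
wrist [37. 47.] 6488 [0.5603 0.3272] 81.1 54.8 -6.4 0.0433
wrist [467.  53.] 959 [ 0.5883 -0.0311] 84.2 9.0 -0.1 0.0442
wrist [248. 171.] 4751 [0.47   0.1421] 109.4 51.6 5.2 0.0436
wrist [ 49. 196.] 6120 [0.4236 0.33  ] 112.3 54.9 -9.1 0.0434
wrist [174. 284.] 525 [0.3297 0.2101] 103.5 15.2 -8.8 0.0437
scene [330. 137.] 415 [0.4257 0.3341] 115.8 54.0 -8.6 0.0432
scene [279. 159.] 431 [0.4718 0.1436] 111.2 52.8 5.9 0.0438
scene [343. 175.] 472 [0.5776 0.33  ] 113.0 53.6 -6.3 0.0435
tcp [0.4661 0.1374 0.1883] yaw 5.68 t 13.4 F [ 0.3571 -0.1694  0.4466] q6 1.51
scene [186. 192.] 534 [ 0.5428 -0.1695] 115.6 52.3 -0.4 0.0684
scene [226. 202.] 557 [ 0.6008 -0.0544] 114.1 52.1 -0.3 0.0683
```

D is in slot 3, within 1 mm. Next is carton B.

Emit:
carry_out(
  plan=[
    [[0.01,0.004,-0.03,0,0,0,0.88],[0.02,0.007,-0.06,0,0,0,0.88],[0.0225,0.007,-0.09,0,0,0,0.88],[0.0225,0.007,-0.12,0,0,0,0.88],[0.0225,0.007,-0.14,0,0,0,0.88]],
  ],
)

```text
time_s: 13.87
eef_pos: [0.4867, 0.1447, 0.0453]
eef_rot: [0.0, 0.999, 0.05, -0.002]
wrist_force: [-0.4, 0.6, 0.3]
opening: 0.878
grasp_force: 0.0
```

Emit:
carry_out(
  plan=[
    [[0,0,-0.02,0,0,0,0.88],[0,0,-0.035,0,0,0,0.88],[0,0,-0.042,0,0,0,0.88],[0,0,-0.042,0,0,0,0.88],[0,0,-0.042,0,0,0,0.88]],
  ],
)

```text
time_s: 14.28
eef_pos: [0.4881, 0.1451, 0.0064]
eef_rot: [0.0, 0.999, 0.05, -0.0]
wrist_force: [-0.2, 0.2, 0.4]
opening: 0.873
grasp_force: 0.0
```

Emit:
carry_out(
  plan=[
    [[0,0,0,0,0,0,0.4],[0,0,0,0,0,0,0.3],[0,0,0,0,0,0,0.3],[0,0,0,0,0,0,0.3],[0,0,0,0,0,0,0.3]],
  ],
)

```text
time_s: 14.7
eef_pos: [0.4892, 0.1455, 0.0078]
eef_rot: [0.0, 0.999, 0.05, 0.001]
wrist_force: [0.2, 0.3, 6.3]
opening: 0.602
grasp_force: 63.2
```

Emit:
carry_out(
  plan=[
    [[0,0,0.01,0,0,0,0.3],[0,0,0.04,0,0,0,0.3],[0,0,0.075,0,0,0,0.3],[0,0,0.11,0,0,0,0.3],[0,0,0.13,0,0,0,0.3]],
  ],
)

```text
time_s: 15.12
eef_pos: [0.4892, 0.1457, 0.1408]
eef_rot: [-0.0, 0.999, 0.05, 0.002]
wrist_force: [1.4, 0.1, -0.3]
opening: 0.598
grasp_force: 62.7
```

Emit:
carry_out(
  plan=[
    [[0,0,0,0,0,0,0.3],[0,0,0,0,0,0,0.3],[0,0,0,0,0,0,0.3],[0,0,0,0,0,0,0.3],[0,0,0,0,0,0,0.3]],
  ],
)

```text
time_s: 15.53
eef_pos: [0.4866, 0.1454, 0.1347]
eef_rot: [-0.0, 0.999, 0.05, -0.002]
wrist_force: [0.2, 0.1, -0.9]
opening: 0.602
grasp_force: 62.6
```

```bash
python3 look.py; python3 held.py
```

```text
tcp [0.4866 0.1454 0.1347] yaw 5.77 t 15.53 F [ 0.1665  0.0581 -0.9249] q6 1.53
tcp [0.4866 0.1454 0.1347] 5.7727110491268725 front x 0.03537742000193405 2089 [0.035  0.0359]
top z 0.03572405283729595 slope -0.0041035303252719545 0.00045131053018654735
front yaw err deg -0.1570813723918385 y mid of front -1.8015108347304784e-05
```

B is empty (under 1 N), so it goes to the pad.

Emit:
carry_out(
  plan=[
    [[0,-0.036,0,0,0,-0.02,0.3],[0,-0.072,0,0,0,-0.05,0.3],[0,-0.108,0,0,0,-0.08,0.3],[0,-0.144,0,0,0,-0.1,0.3],[0,-0.18,0,0,0,-0.11,0.3]],
  ],
)

```text
time_s: 16.0
eef_pos: [0.4871, -0.0359, 0.1355]
eef_rot: [-0.0, 1.0, -0.005, -0.001]
wrist_force: [0.8, 0.5, -0.4]
opening: 0.601
grasp_force: 62.9
```

Emit:
carry_out(
  plan=[
    [[-0.002,-0.036,0,0,0,0,0.3],[-0.004,-0.072,0,0,0,0,0.3],[-0.006,-0.108,0,0,0,0,0.3],[-0.008,-0.144,0,0,0,0,0.3],[-0.01,-0.18,0,0,0,0,0.3]],
  ],
)

```text
time_s: 16.42
eef_pos: [0.477, -0.216, 0.1354]
eef_rot: [-0.001, 1.0, -0.005, -0.001]
wrist_force: [1.8, 0.3, -0.4]
opening: 0.598
grasp_force: 62.9
```

Emit:
carry_out(
  plan=[
    [[-0.002,-0.036,0,0,0,0,0.3],[-0.004,-0.072,0,0,0,0,0.3],[-0.006,-0.108,0,0,0,0,0.3],[-0.008,-0.144,0,0,0,0,0.3],[-0.01,-0.174,0,0,0,0,0.3]],
  ],
)

```text
time_s: 16.83
eef_pos: [0.4669, -0.3908, 0.1351]
eef_rot: [-0.0, 1.0, -0.005, -0.001]
wrist_force: [1.1, 0.1, 0.5]
opening: 0.598
grasp_force: 62.9
```

Emit:
carry_out(
  plan=[
    [[0,0,-0.03,0,0,0,0.3],[0,0,-0.06,0,0,0,0.3],[0,0,-0.08,0,0,0,0.3],[0,0,-0.08,0,0,0,0.3],[0,0,-0.08,0,0,0,0.3]],
  ],
)

```text
time_s: 17.25
eef_pos: [0.4668, -0.3873, 0.0543]
eef_rot: [-0.002, 1.0, -0.005, -0.001]
wrist_force: [0.2, 0.6, 0.7]
opening: 0.6
grasp_force: 62.8
```

```bash
python3 held.py; python3 - <<'E'
from h import *
from bench import *
d=camera("scene");hsv=cv2.cvtColor(d["pixels"],cv2.COLOR_RGB2HSV)
print(get_obs()["eef_pos"])
cv2.imwrite("pics/w3.png",camera("wrist")["pixels"][:,:,::-1])
E
```

```text
tcp [ 0.4668 -0.3873  0.0543] -0.5332100019044496 front x 0.03539871936166278 2087 [0.035  0.0358]
top z 0.03571765719952645 slope -0.004193309777832257 0.0038675914250011984
front yaw err deg -0.12579371770491649 y mid of front -4.0977220461518166e-06
[ 0.4685053  -0.38919728  0.05745348]
```

View pics/w3.png

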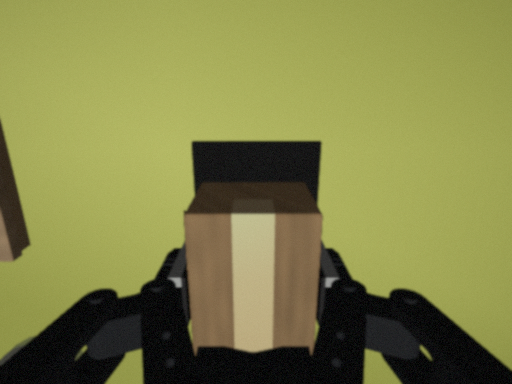

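Emit:
carry_out(
  plan=[
    [[0,-0.001,-0.015,0,0,0,0.3],[0,-0.001,-0.028,0,0,0,0.3],[0,-0.001,-0.035,0,0,0,0.3],[0,-0.001,-0.038,0,0,0,0.3],[0,-0.001,-0.039,0,0,0,0.3]],
  ],
)

```text
time_s: 17.82
eef_pos: [0.4676, -0.3891, 0.0167]
eef_rot: [-0.0, 1.0, -0.005, -0.0]
wrist_force: [-0.7, 0.0, 0.8]
opening: 0.599
grasp_force: 62.9
```

Emit:
carry_out(
  plan=[
    [[0,0,-0.001,0,0,0,0.3],[0,0,-0.002,0,0,0,0.3],[0,0,-0.0025,0,0,0,0.3],[0,0,-0.0025,0,0,0,0.75],[0,0,-0.0025,0,0,0,0.85]],
  ],
)

```text
time_s: 18.23
eef_pos: [0.468, -0.3898, 0.0152]
eef_rot: [0.0, 1.0, -0.005, 0.0]
wrist_force: [-0.5, -0.3, 0.5]
opening: 0.844
grasp_force: 0.0
```

Emit:
carry_out(
  plan=[
    [[0,0,0.0,0,0,0,0.88],[0,0,0.03,0,0,0,0.88],[0,0,0.065,0,0,0,0.88],[0,0,0.1,0,0,0,0.88],[0,0,0.135,0,0,0,0.88]],
  ],
)

```text
time_s: 18.65
eef_pos: [0.4676, -0.3893, 0.1512]
eef_rot: [-0.0, 1.0, -0.005, -0.0]
wrist_force: [0.8, -0.5, -1.1]
opening: 0.881
grasp_force: 0.0
```

Emit:
carry_out(
  plan=[
    [[0.0,0.036,0.01,0,0,-0.03,0.88],[0.0,0.072,0.02,0,0,-0.06,0.88],[0.0,0.108,0.03,0,0,-0.08,0.88],[0.0,0.144,0.03,0,0,-0.1,0.88],[0.0,0.18,0.03,0,0,-0.11,0.88]],
  ],
)

```text
time_s: 19.07
eef_pos: [0.468, -0.2084, 0.181]
eef_rot: [0.001, 0.998, -0.06, 0.001]
wrist_force: [0.2, -0.0, 0.5]
opening: 0.879
grasp_force: 0.0
```

Emit:
carry_out(
  plan=[
    [[0.008,0.037,0,0,0,0,0.88],[0.016,0.074,0,0,0,0,0.88],[0.024,0.111,0,0,0,0,0.88],[0.032,0.148,0,0,0,0,0.88],[0.04,0.185,0,0,0,0,0.88]],
  ],
)

```text
time_s: 19.48
eef_pos: [0.508, -0.0228, 0.1803]
eef_rot: [0.0, 0.998, -0.06, 0.001]
wrist_force: [0.9, -0.1, -0.1]
opening: 0.883
grasp_force: 0.0
```

Emit:
carry_out(
  plan=[
    [[0.009,0.037,0,0,0,0,0.88],[0.018,0.074,0,0,0,0,0.88],[0.027,0.111,0,0,0,0,0.88],[0.036,0.148,0,0,0,0,0.88],[0.045,0.185,0,0,0,0,0.88]],
  ],
)

```text
time_s: 19.9
eef_pos: [0.553, 0.1624, 0.1802]
eef_rot: [-0.0, 0.998, -0.06, 0.0]
wrist_force: [1.0, -0.9, 0.0]
opening: 0.88
grasp_force: 0.0
```

Emit:
carry_out(
  plan=[
    [[0.009,0.037,0,0,0,0,0.88],[0.018,0.074,0,0,0,0,0.88],[0.027,0.11,0,0,0,0,0.88],[0.027,0.15,0,0,0,0,0.88],[0.027,0.16,0,0,0,0,0.88]],
  ],
)

```text
time_s: 20.32
eef_pos: [0.5792, 0.3258, 0.1799]
eef_rot: [-0.001, 0.998, -0.058, 0.0]
wrist_force: [-0.3, -0.4, 0.5]
opening: 0.879
grasp_force: 0.0
```

```bash
python3 look.py wrist scene; python3 look.py scene:.049 scene:.068
```

```text
tcp [0.5792 0.3258 0.1799] yaw -6.62 t 20.32 F [-0.3078 -0.3675  0.4697] q6 2.02
wrist [251. 182.] 4942 [0.5761 0.3283] 109.9 51.6 -6.7 0.0436
wrist [114. 215.] 1856 [0.558  0.4633] 113.1 17.2 -48.3 0.0437
wrist [264. 310.] 3761 [0.4311 0.3315] 101.1 52.7 -8.9 0.0435
scene [327. 135.] 270 [0.4217 0.3266] 117.6 51.3 -18.3 0.0435
scene [343. 175.] 475 [0.5774 0.3294] 112.7 53.9 -6.9 0.044
scene [114. 183.] 371 [ 0.4489 -0.3874] 115.0 54.7 0.0 0.0473
tcp [0.5791 0.3228 0.1795] yaw -6.62 t 20.42 F [0.1577 0.0513 0.0545] q6 2.02
scene [114. 184.] 489 [ 0.4495 -0.3866] 111.1 54.0 -0.2 0.0485
scene [186. 192.] 535 [ 0.5428 -0.1695] 115.6 52.4 -0.3 0.0682
scene [226. 201.] 556 [ 0.6008 -0.0545] 114.1 52.3 0.1 0.0685
```

B is on the pad, about 1 mm off. Next is carton C.

Emit:
carry_out(
  plan=[
    [[0.008,0.001,-0.03,0,0,0,0.88],[0.0155,0.002,-0.06,0,0,0,0.88],[0.0155,0.002,-0.09,0,0,0,0.88],[0.0155,0.002,-0.115,0,0,0,0.88],[0.0155,0.002,-0.135,0,0,0,0.88]],
  ],
)

```text
time_s: 20.93
eef_pos: [0.5947, 0.3196, 0.0424]
eef_rot: [0.001, 0.998, -0.061, -0.001]
wrist_force: [-0.7, 0.2, 0.1]
opening: 0.878
grasp_force: 0.0
```

Emit:
carry_out(
  plan=[
    [[0,0,-0.018,0,0,0,0.88],[0,0,-0.031,0,0,0,0.88],[0,0,-0.038,0,0,0,0.88],[0,0,-0.038,0,0,0,0.88],[0,0,-0.038,0,0,0,0.88]],
  ],
)

```text
time_s: 21.35
eef_pos: [0.5959, 0.3218, 0.0074]
eef_rot: [-0.0, 0.998, -0.06, 0.0]
wrist_force: [-0.9, 0.4, 0.1]
opening: 0.881
grasp_force: 0.0
```

Emit:
carry_out(
  plan=[
    [[0,0,0,0,0,0,0.4],[0,0,0,0,0,0,0.3],[0,0,0,0,0,0,0.3],[0,0,0,0,0,0,0.3],[0,0,0,0,0,0,0.3]],
  ],
)

```text
time_s: 21.77
eef_pos: [0.5968, 0.323, 0.0089]
eef_rot: [-0.001, 0.998, -0.059, 0.002]
wrist_force: [0.3, -0.0, 6.4]
opening: 0.601
grasp_force: 63.7
```

Emit:
carry_out(
  plan=[
    [[0,0,0.01,0,0,0,0.3],[0,0,0.04,0,0,0,0.3],[0,0,0.075,0,0,0,0.3],[0,0,0.11,0,0,0,0.3],[0,0,0.13,0,0,0,0.3]],
  ],
)

```text
time_s: 22.18
eef_pos: [0.5968, 0.3231, 0.1419]
eef_rot: [-0.001, 0.998, -0.059, 0.002]
wrist_force: [0.8, 0.7, 0.3]
opening: 0.599
grasp_force: 63.0
```

Emit:
carry_out(
  plan=[
    [[0,0,0,0,0,0,0.3],[0,0,0,0,0,0,0.3],[0,0,0,0,0,0,0.3],[0,0,0,0,0,0,0.3],[0,0,0,0,0,0,0.3]],
  ],
)

```text
time_s: 22.6
eef_pos: [0.594, 0.322, 0.1345]
eef_rot: [0.001, 0.998, -0.06, -0.002]
wrist_force: [0.5, -0.4, -0.6]
opening: 0.602
grasp_force: 63.0
```

```bash
python3 look.py; python3 held.py
```

```text
tcp [0.594  0.322  0.1345] yaw -6.83 t 22.6 F [ 0.5371 -0.4349 -0.6015] q6 2.01
tcp [0.594  0.322  0.1345] -6.827994177243228 front x 0.0331692101134767 2176 [0.0327 0.0337]
top z 0.03459876071799814 slope -0.005508219786238245 -0.004551638028350791
front yaw err deg 0.636743031260517 y mid of front 1.633463079758063e-05
```

C is empty, so it goes on top of B.

Emit:
carry_out(
  plan=[
    [[-0.006,-0.035,0,0,0,0.02,0.3],[-0.012,-0.071,0,0,0,0.05,0.3],[-0.018,-0.107,0,0,0,0.08,0.3],[-0.025,-0.143,0,0,0,0.1,0.3],[-0.031,-0.178,0,0,0,0.11,0.3]],
  ],
)

```text
time_s: 23.07
eef_pos: [0.5631, 0.1429, 0.1358]
eef_rot: [0.0, 1.0, -0.004, -0.001]
wrist_force: [0.9, 0.3, -0.1]
opening: 0.602
grasp_force: 63.2
```

Emit:
carry_out(
  plan=[
    [[-0.006,-0.035,0,0,0,0,0.3],[-0.012,-0.071,0,0,0,0,0.3],[-0.018,-0.107,0,0,0,0,0.3],[-0.025,-0.143,0,0,0,0,0.3],[-0.031,-0.178,0,0,0,0,0.3]],
  ],
)

```text
time_s: 23.48
eef_pos: [0.5322, -0.0351, 0.1361]
eef_rot: [-0.0, 1.0, -0.005, -0.001]
wrist_force: [0.7, 0.2, -1.2]
opening: 0.599
grasp_force: 63.2
```

Emit:
carry_out(
  plan=[
    [[-0.006,-0.035,0,0,0,0,0.3],[-0.012,-0.071,0,0,0,0,0.3],[-0.018,-0.107,0,0,0,0,0.3],[-0.025,-0.143,0,0,0,0,0.3],[-0.031,-0.178,0,0,0,0,0.3]],
  ],
)

```text
time_s: 23.9
eef_pos: [0.5013, -0.2131, 0.1361]
eef_rot: [-0.0, 1.0, -0.005, -0.001]
wrist_force: [0.2, -0.2, -1.4]
opening: 0.602
grasp_force: 63.2
```

Emit:
carry_out(
  plan=[
    [[-0.006,-0.035,0,0,0,0,0.3],[-0.012,-0.071,0,0,0,0,0.3],[-0.018,-0.107,0,0,0,0,0.3],[-0.025,-0.143,0,0,0,0,0.3],[-0.031,-0.178,0,0,0,0,0.3]],
  ],
)

```text
time_s: 24.32
eef_pos: [0.4703, -0.3911, 0.1358]
eef_rot: [-0.001, 1.0, -0.005, -0.0]
wrist_force: [0.9, -0.4, -1.0]
opening: 0.603
grasp_force: 63.2
```

Emit:
carry_out(
  plan=[
    [[0,0,-0.02,0,0,0,0.3],[0,0,-0.04,0,0,0,0.3],[0,0,-0.05,0,0,0,0.3],[0,0,-0.05,0,0,0,0.3],[0,0,-0.05,0,0,0,0.3]],
  ],
)

```text
time_s: 24.73
eef_pos: [0.471, -0.3886, 0.0859]
eef_rot: [-0.001, 1.0, -0.004, -0.001]
wrist_force: [0.3, 0.0, -0.2]
opening: 0.598
grasp_force: 63.2
```

Emit:
carry_out(
  plan=[
    [[0,0,0,0,0,0,0.3],[0,0,0,0,0,0,0.3],[0,0,0,0,0,0,0.3],[0,0,0,0,0,0,0.3],[0,0,0,0,0,0,0.3]],
  ],
)

```text
time_s: 25.15
eef_pos: [0.4717, -0.3897, 0.0875]
eef_rot: [0.0, 1.0, -0.004, 0.0]
wrist_force: [-0.5, 0.1, -0.1]
opening: 0.6
grasp_force: 63.2
```

```bash
python3 held.py; python3 look.py
```

```text
tcp [ 0.4717 -0.3897  0.0875] -0.5079519165434522 front x 0.03306675641593802 2166 [0.0326 0.0335]
top z 0.03470666601498396 slope -0.0009510587842085649 -0.0035294737403473776
front yaw err deg 0.6267027957908813 y mid of front 1.3281564984667094e-05
tcp [ 0.4716 -0.3896  0.0873] yaw -0.51 t 25.2 F [-0.7017  0.1111 -0.2379] q6 0.7
```

Emit:
carry_out(
  plan=[
    [[-0.001,0,-0.01,0,0,0,0.3],[-0.002,0,-0.018,0,0,0,0.3],[-0.002,0,-0.023,0,0,0,0.3],[-0.002,0,-0.025,0,0,0,0.3],[-0.002,0,-0.026,0,0,0,0.3]],
  ],
)

```text
time_s: 25.62
eef_pos: [0.4688, -0.389, 0.0595]
eef_rot: [-0.001, 1.0, -0.005, -0.001]
wrist_force: [0.6, 0.5, -0.5]
opening: 0.596
grasp_force: 63.2
```

Emit:
carry_out(
  plan=[
    [[0,0,-0.001,0,0,0,0.3],[0,0,-0.002,0,0,0,0.3],[0,0,-0.0025,0,0,0,0.3],[0,0,-0.0025,0,0,0,0.75],[0,0,-0.0025,0,0,0,0.85]],
  ],
)

```text
time_s: 26.03
eef_pos: [0.4695, -0.3898, 0.0586]
eef_rot: [0.0, 1.0, -0.005, 0.0]
wrist_force: [0.5, -0.7, 0.1]
opening: 0.842
grasp_force: 0.0
```

Emit:
carry_out(
  plan=[
    [[0,0,0.0,0,0,0,0.88],[0,0,0.03,0,0,0,0.88],[0,0,0.065,0,0,0,0.88],[0,0,0.1,0,0,0,0.88],[0,0,0.13,0,0,0,0.88]],
  ],
)

```text
time_s: 26.45
eef_pos: [0.4696, -0.3898, 0.1909]
eef_rot: [0.001, 1.0, -0.005, 0.001]
wrist_force: [0.7, -0.5, 1.1]
opening: 0.882
grasp_force: 0.0
```

Emit:
carry_out(
  plan=[
    [[0.0,0.036,0,0,0,-0.03,0.88],[0.0,0.072,0,0,0,-0.06,0.88],[0.0,0.108,0,0,0,-0.09,0.88],[0.0,0.144,0,0,0,-0.12,0.88],[0.0,0.18,0,0,0,-0.145,0.88]],
  ],
)

```text
time_s: 26.87
eef_pos: [0.4691, -0.2081, 0.1887]
eef_rot: [0.0, 0.997, -0.078, 0.0]
wrist_force: [1.1, 1.4, -0.0]
opening: 0.88
grasp_force: 0.0
```

Emit:
carry_out(
  plan=[
    [[0,0.037,0,0,0,0,0.88],[0,0.074,0,0,0,0,0.88],[0,0.111,0,0,0,0,0.88],[0,0.148,0,0,0,0,0.88],[0,0.185,0,0,0,0,0.88]],
  ],
)

```text
time_s: 27.28
eef_pos: [0.4691, -0.0229, 0.1888]
eef_rot: [0.0, 0.997, -0.077, 0.001]
wrist_force: [0.7, -0.4, -0.8]
opening: 0.879
grasp_force: 0.0
```

Emit:
carry_out(
  plan=[
    [[-0.004,0.037,0,0,0,0,0.88],[-0.008,0.074,0,0,0,0,0.88],[-0.012,0.111,0,0,0,0,0.88],[-0.016,0.148,0,0,0,0,0.88],[-0.02,0.185,0,0,0,0,0.88]],
  ],
)

```text
time_s: 27.7
eef_pos: [0.449, 0.1622, 0.1888]
eef_rot: [-0.0, 0.997, -0.077, 0.001]
wrist_force: [0.1, -0.3, -0.3]
opening: 0.881
grasp_force: 0.0
```

Emit:
carry_out(
  plan=[
    [[-0.005,0.037,0,0,0,0,0.88],[-0.01,0.074,0,0,0,0,0.88],[-0.015,0.111,0,0,0,0,0.88],[-0.02,0.148,0,0,0,0,0.88],[-0.024,0.172,0,0,0,0,0.88]],
  ],
)

```text
time_s: 28.12
eef_pos: [0.4246, 0.3356, 0.1888]
eef_rot: [-0.001, 0.997, -0.076, 0.0]
wrist_force: [0.3, -0.3, 0.5]
opening: 0.882
grasp_force: 0.0
```

Emit:
carry_out(
  plan=[
    [[0,0,0,0,0,0,0.88],[0,0,0,0,0,0,0.88],[0,0,0,0,0,0,0.88],[0,0,0,0,0,0,0.88],[0,0,0,0,0,0,0.88]],
  ],
)

```text
time_s: 28.53
eef_pos: [0.4257, 0.3314, 0.1884]
eef_rot: [0.0, 0.997, -0.078, 0.0]
wrist_force: [-1.3, 0.2, 0.3]
opening: 0.879
grasp_force: 0.0
```

```bash
python3 look.py wrist scene; python3 look.py scene:.093 scene:.068
```

```text
tcp [0.4257 0.3314 0.1884] yaw -8.93 t 28.53 F [-1.3272  0.1512  0.2715] q6 2.17
wrist [72. 51.] 2715 [0.5572 0.4646] 110.6 18.8 -48.2 0.0437
wrist [251. 178.] 4630 [0.4228 0.333 ] 109.7 51.6 -9.0 0.0436
wrist [383. 236.] 1017 [0.3402 0.2129] 79.5 17.1 -13.5 0.0439
scene [330. 137.] 412 [0.425  0.3344] 114.2 53.9 -8.1 0.0432
tcp [0.4257 0.3316 0.1884] yaw -8.93 t 28.63 F [ 0.2631 -0.1633  0.0263] q6 2.17
scene [111. 176.] 479 [ 0.4486 -0.3851] 110.9 51.0 -1.5 0.0921
scene [186. 192.] 534 [ 0.5423 -0.1695] 114.5 52.4 -0.3 0.0684
scene [227. 201.] 556 [ 0.6011 -0.0545] 114.7 52.1 -0.1 0.0685
```

The stack of two is good. Last carton is A.

Emit:
carry_out(
  plan=[
    [[0.008,-0.001,-0.03,0,0,0,0.88],[0.0155,-0.001,-0.06,0,0,0,0.88],[0.0155,-0.001,-0.09,0,0,0,0.88],[0.0155,-0.001,-0.12,0,0,0,0.88],[0.0155,-0.001,-0.142,0,0,0,0.88]],
  ],
)

```text
time_s: 29.15
eef_pos: [0.4399, 0.3305, 0.0438]
eef_rot: [0.001, 0.997, -0.077, -0.001]
wrist_force: [-1.2, -0.9, -1.4]
opening: 0.877
grasp_force: 0.0
```

Emit:
carry_out(
  plan=[
    [[0,0,-0.018,0,0,0,0.88],[0,0,-0.031,0,0,0,0.88],[0,0,-0.038,0,0,0,0.88],[0,0,-0.039,0,0,0,0.88],[0,0,-0.039,0,0,0,0.88]],
  ],
)

```text
time_s: 29.57
eef_pos: [0.4412, 0.3315, 0.0076]
eef_rot: [-0.0, 0.997, -0.077, 0.0]
wrist_force: [0.2, -0.2, -0.3]
opening: 0.882
grasp_force: 0.0
```

Emit:
carry_out(
  plan=[
    [[0,0,0,0,0,0,0.4],[0,0,0,0,0,0,0.3],[0,0,0,0,0,0,0.3],[0,0,0,0,0,0,0.3],[0,0,0,0,0,0,0.3]],
  ],
)

```text
time_s: 29.98
eef_pos: [0.4421, 0.3319, 0.0089]
eef_rot: [-0.001, 0.997, -0.077, 0.001]
wrist_force: [-0.5, -1.0, 6.5]
opening: 0.604
grasp_force: 64.7
```

Emit:
carry_out(
  plan=[
    [[0,0,0.01,0,0,0,0.3],[0,0,0.04,0,0,0,0.3],[0,0,0.075,0,0,0,0.3],[0,0,0.11,0,0,0,0.3],[0,0,0.15,0,0,0,0.3]],
  ],
)

```text
time_s: 30.4
eef_pos: [0.4392, 0.3308, 0.1579]
eef_rot: [0.001, 0.997, -0.077, -0.001]
wrist_force: [0.2, 0.1, -4.3]
opening: 0.602
grasp_force: 64.5
```

Emit:
carry_out(
  plan=[
    [[0,0,0,0,0,0,0.3],[0,0,0,0,0,0,0.3],[0,0,0,0,0,0,0.3],[0,0,0,0,0,0,0.3],[0,0,0,0,0,0,0.3]],
  ],
)

```text
time_s: 30.82
eef_pos: [0.4393, 0.3308, 0.1551]
eef_rot: [0.001, 0.997, -0.077, -0.002]
wrist_force: [0.2, 0.1, -4.2]
opening: 0.6
grasp_force: 64.7
```

```bash
python3 look.py; python3 held.py
```

```text
tcp [0.4393 0.3308 0.1551] yaw -8.84 t 30.82 F [ 0.2488  0.0698 -4.1865] q6 2.15
tcp [0.4393 0.3308 0.1551] -8.837541380653436 front x 0.03575643525495016 2069 [0.0354 0.0362]
top z 0.034532610413792936 slope -0.0032724797658620908 -0.004160899900726713
front yaw err deg -0.3888562215873308 y mid of front 7.934086969935833e-07
```

A is full, so it goes to slot 2, turned 98 degrees.

Emit:
carry_out(
  plan=[
    [[0.012,-0.03,0,0,0,0.114,0.3],[0.025,-0.06,0,0,0,0.228,0.3],[0.038,-0.09,0,0,0,0.342,0.3],[0.05,-0.121,0,0,0,0.457,0.3],[0.063,-0.151,0,0,0,0.572,0.3]],
  ],
)

```text
time_s: 31.28
eef_pos: [0.5033, 0.179, 0.156]
eef_rot: [-0.0, 0.978, 0.21, -0.001]
wrist_force: [0.3, -0.0, -4.6]
opening: 0.598
grasp_force: 64.7
```

Emit:
carry_out(
  plan=[
    [[0.012,-0.03,0,0,0,0.114,0.3],[0.025,-0.06,0,0,0,0.228,0.3],[0.038,-0.09,0,0,0,0.342,0.3],[0.05,-0.121,0,0,0,0.457,0.3],[0.063,-0.152,0,0,0,0.572,0.3]],
  ],
)

```text
time_s: 31.7
eef_pos: [0.5664, 0.027, 0.156]
eef_rot: [-0.001, 0.879, 0.477, -0.001]
wrist_force: [1.2, 1.1, -3.8]
opening: 0.597
grasp_force: 64.6
```

Emit:
carry_out(
  plan=[
    [[0.012,-0.03,0,0,0,0.114,0.3],[0.025,-0.06,0,0,0,0.228,0.3],[0.038,-0.09,0,0,0,0.342,0.3],[0.05,-0.121,0,0,0,0.457,0.3],[0.063,-0.152,0,0,0,0.572,0.3]],
  ],
)

```text
time_s: 32.12
eef_pos: [0.6294, -0.1248, 0.1555]
eef_rot: [-0.001, 0.708, 0.706, -0.0]
wrist_force: [1.0, -0.1, -3.7]
opening: 0.599
grasp_force: 64.6
```

Emit:
carry_out(
  plan=[
    [[0,0,0,0,0,0,0.3],[0,0,0,0,0,0,0.3],[0,0,-0.02,0,0,0,0.3],[0,0,-0.04,0,0,0,0.3],[0,0,-0.04,0,0,0,0.3]],
  ],
)

```text
time_s: 32.53
eef_pos: [0.6259, -0.121, 0.1117]
eef_rot: [-0.005, 0.71, 0.704, -0.002]
wrist_force: [-1.6, -0.1, -4.4]
opening: 0.598
grasp_force: 64.9
```

Emit:
carry_out(
  plan=[
    [[0,0,0,0,0,0,0.3],[0,0,0,0,0,0,0.3],[0,0,0,0,0,0,0.3],[0,0,0,0,0,0,0.3],[0,0,0,0,0,0,0.3]],
  ],
)

```text
time_s: 32.95
eef_pos: [0.6305, -0.1236, 0.1185]
eef_rot: [0.001, 0.71, 0.704, 0.0]
wrist_force: [-0.3, -1.0, -4.5]
opening: 0.6
grasp_force: 64.9
```

```bash
python3 held.py; python3 pal.py wrist; python3 look.py wrist:.15 wrist:.068
```

```text
tcp [ 0.6305 -0.1236  0.1185] 89.49038695834862 front x 0.03464055839356133 2063 [0.0343 0.0351]
top z 0.03461160460804495 slope -0.00035061072900136227 -0.003223144129360454
front yaw err deg -0.42309033928826917 y mid of front 2.120783513614652e-05
wrist
[154. 106.] 54213 [ 0.5716 -0.114 ] 249.51022338867188 248.64273071289062 -0.6303253173828125 0.02350733666247895
tcp [ 0.6302 -0.1236  0.118 ] yaw 89.48 t 33.05 F [ 0.2724  0.6711 -3.3063] q6 -0.37
wrist [253. 274.] 18710 [ 0.6306 -0.1221] 71.7 55.0 89.6 0.1526
wrist [198. 106.] 12616 [ 0.6014 -0.0568] 110.3 51.8 -0.0 0.0675
wrist [103. 267.] 5876 [ 0.5353 -0.1696] 94.7 53.9 -0.7 0.0676
```

View pics/wp.png

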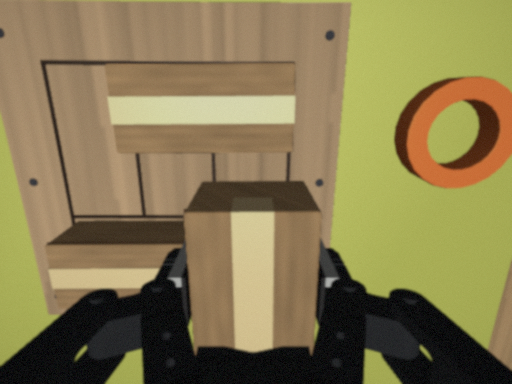

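Wrist view: A is held at (253,270), and its +x flank is aligned over slot 2's edges. The fingers clear slot 1's carton. Lowering.

Emit:
carry_out(
  plan=[
    [[-0.001,0,-0.03,0,0,0,0.3],[-0.001,0,-0.055,0,0,0,0.3],[-0.001,0,-0.07,0,0,0,0.3],[-0.001,0,-0.078,0,0,0,0.3],[-0.001,0,-0.081,0,0,0,0.3]],
  ],
)

```text
time_s: 33.57
eef_pos: [0.6278, -0.1232, 0.0346]
eef_rot: [-0.001, 0.71, 0.704, -0.001]
wrist_force: [-0.5, 0.1, -3.9]
opening: 0.597
grasp_force: 65.1
```

Emit:
carry_out(
  plan=[
    [[0,0,-0.001,0,0,0,0.3],[0,0,-0.002,0,0,0,0.3],[0,0,-0.003,0,0,0,0.3],[0,0,-0.003,0,0,0,0.75],[0,0,-0.003,0,0,0,0.83]],
  ],
)

```text
time_s: 33.98
eef_pos: [0.6301, -0.1241, 0.035]
eef_rot: [0.001, 0.71, 0.704, 0.001]
wrist_force: [-0.9, 0.3, 0.6]
opening: 0.83
grasp_force: 0.0
```

Emit:
carry_out(
  plan=[
    [[0,0,0.0,0,0,0,0.83],[0,0,0.03,0,0,0,0.83],[0,0,0.065,0,0,0,0.88],[0,0,0.1,0,0,0,0.88],[0,0,0.135,0,0,0,0.88]],
  ],
)

```text
time_s: 34.4
eef_pos: [0.6289, -0.1236, 0.1704]
eef_rot: [0.0, 0.71, 0.704, 0.0]
wrist_force: [1.1, 0.0, 0.4]
opening: 0.877
grasp_force: 0.0
```

Emit:
carry_out(
  plan=[
    [[-0.01,0.036,0.02,0,0,0,0.88],[-0.02,0.072,0.04,0,0,0,0.88],[-0.03,0.108,0.05,0,0,0,0.88],[-0.04,0.144,0.05,0,0,0,0.88],[-0.05,0.18,0.05,0,0,0,0.88]],
  ],
)

```text
time_s: 34.82
eef_pos: [0.5792, 0.0578, 0.2207]
eef_rot: [0.002, 0.71, 0.704, 0.001]
wrist_force: [1.0, 1.3, -0.6]
opening: 0.88
grasp_force: 0.0
```

Emit:
carry_out(
  plan=[
    [[-0.01,0.036,0,0,0,0,0.88],[-0.02,0.072,0,0,0,0,0.88],[-0.03,0.108,0,0,0,0,0.88],[-0.04,0.144,0,0,0,0,0.88],[-0.04,0.144,0,0,0,0,0.88]],
  ],
)

```text
time_s: 35.23
eef_pos: [0.5368, 0.2064, 0.2193]
eef_rot: [-0.001, 0.708, 0.706, 0.001]
wrist_force: [0.5, -1.1, -0.1]
opening: 0.881
grasp_force: 0.0
```

```bash
python3 look.py scene:.093 scene:.068 scene:.044; python3 - <<'E'
from bench import *
import cv2
cv2.imwrite("pics/fin.png",cv2.resize(camera("scene")["pixels"][:300,60:440,::-1],None,fx=2,fy=2))
E
```

```text
tcp [0.5368 0.2064 0.2193] yaw 89.81 t 35.23 F [ 0.4606 -1.0767 -0.0518] q6 0.16
scene [111. 176.] 481 [ 0.4486 -0.385 ] 110.9 51.3 -1.7 0.0925
scene [193. 204.] 1124 [ 0.5719 -0.1414] 173.4 111.1 -0.5 0.0683
scene [226. 201.] 554 [ 0.6011 -0.0545] 114.7 52.4 -0.2 0.0682
```

View pics/fin.png

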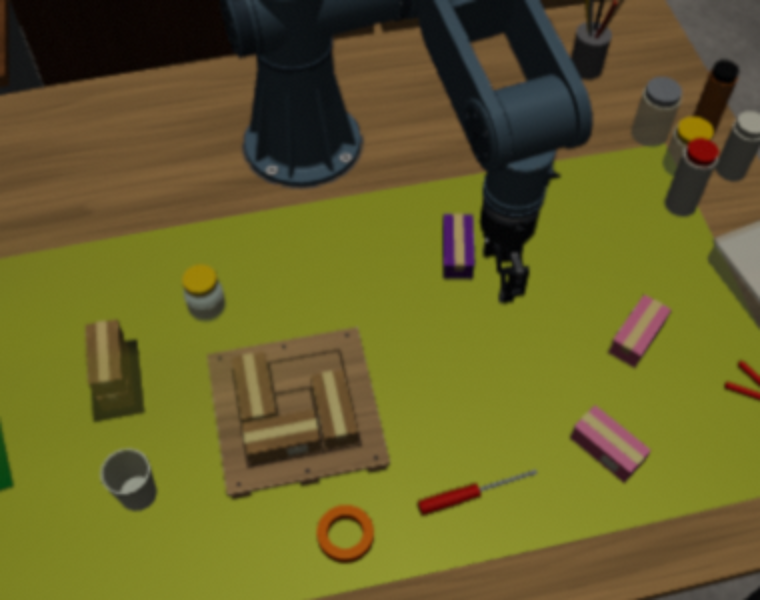

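The final view shows three full cartons in slots 1-3, two empties stacked on the pad at (105,370), no brown carton left over and the bystanders unmoved. Handing in.

```bash
python3 -c "
from bench import *
print(hand_in())"
```

```text
the job is handed in; nothing more can be done
None
```

The job is handed in: the three full cartons are in outlines 1, 2 and 3, outline 4 is open, the two empties are stacked on the pad, and in the final picture the bystanders stand where they were; the hand-in returned no verdict.

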